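# Spot the grip slabs under the spring punch

## Task

Draw the dark offcut out of the punching stand and put it in the yellow scrap bin. Slide every brass grip slab on the bench, red-spot end first, under the stand's bridge until it is fully home against the stop, press the red cap of the spring punch straight down until it snaps and drives the spot all the way down, and draw the slab back out and lay it flat in the blue tray. Leave the other things on the bench where they are.

Things in the scene. Friction and masses are not known exactly. Their poses are not given: they have to be found in the camera images.
- stand: Fixed punching stand. Origin on the table straight under the punch axis; its +x is the way work is pushed in. Steel bed 80 wide, top 20 above the table, from x = -190 to +35. Green portal over it, x = -18 to +18: posts at y = +/-62 (18 wide), beam from 75 to 105 above the table; the punch stands in its middle.
- channel_mouth (a point): On the bed, stand x = -45, y = 0: where the channel begins. Two side rails 10 high, 31 apart, run from here to the stop; before it they flare to 44 apart at stand x = -66. Axes as the stand's.
- bridge (a point): Middle of the top of the yellow bridge over the channel, 45 above the table, 14 long, at stand x = -33. 17 mm between bed and bridge, so bars must be slid in level, from the mouth.
- stop (a point): Foot of the face of the brass end stop, on the bed, at stand x = +15, y = 0. A bar is home when its end touches this face.
- punch (a joint): Spring-loaded centre punch, sliding vertically in the stand: 0 at rest, 0.015 m fully down; springs back. Pushing down its red cap takes up to about 17 N in the first 2 to 4 mm, then the hidden spring snaps: about 9 N at 10 mm, 2 N at the end. Its steel tip (6 across, 41 above the table at rest) meets the spot of a slab lying home at 11 mm and drives it in the last 4 mm (5 N more).
- punch_top (a point): Centre of the top face of the punch's round red cap (36 across), on the punch axis, 155 above the table at rest; moves down with the punch.
- offcut: Near-black steel offcut bar 120 x 28 x 12, left in the stand's channel from the last job. Origin at the centre of its underside, long along its x. 0.29 kg.
- tray: Blue tray for finished slabs, fixed to the table, 190 x 190 outside, 16 tall, walls and floor 4. Origin at the centre of its underside.
- bin: Yellow scrap bin, fixed to the table, 190 (x) x 120 (y) outside, 50 tall, walls and floor 4. Origin at the centre of its underside.
- slab1: Brass grip slab 140 x 28 x 12, loose, 0.32 kg. Origin at the centre of its underside, long along its x. A 12 mm square recess with a red spot in it lies 55 mm from the origin towards +x (15 from that end); two small dark dots mark the other end. Home in the stand, touching the end stop, the spot is under the punch. May be absent.
- spot1 (a joint): Punch mark of slab1: 0 unmarked (red spot 2 mm below the slab's top face), grows to 0.004 m as the punch drives the spot down; it stays down.
- slab2: Brass grip slab 140 x 28 x 12, loose, 0.32 kg. Origin at the centre of its underside, long along its x. A 12 mm square recess with a red spot in it lies 55 mm from the origin towards +x (15 from that end); two small dark dots mark the other end. Home in the stand, touching the end stop, the spot is under the punch. May be absent.
- spot2 (a joint): Punch mark of slab2: 0 unmarked (red spot 2 mm below the slab's top face), grows to 0.004 m as the punch drives the spot down; it stays down.
- slab3: Brass grip slab 140 x 28 x 12, loose, 0.32 kg. Origin at the centre of its underside, long along its x. A 12 mm square recess with a red spot in it lies 55 mm from the origin towards +x (15 from that end); two small dark dots mark the other end. Home in the stand, touching the end stop, the spot is under the punch. May be absent.
- spot3 (a joint): Punch mark of slab3: 0 unmarked (red spot 2 mm below the slab's top face), grows to 0.004 m as the punch drives the spot down; it stays down.
- slab4: Brass grip slab 140 x 28 x 12, loose, 0.32 kg. Origin at the centre of its underside, long along its x. A 12 mm square recess with a red spot in it lies 55 mm from the origin towards +x (15 from that end); two small dark dots mark the other end. Home in the stand, touching the end stop, the spot is under the punch. May be absent.
- spot4 (a joint): Punch mark of slab4: 0 unmarked (red spot 2 mm below the slab's top face), grows to 0.004 m as the punch drives the spot down; it stays down.
- glue: Bystander: white glue bottle, 40 across, 110 tall, origin at its foot. Not part of the job.
- wax: Bystander: amber jar with a metal lid, 60 across, 70 tall, origin at its foot. Not part of the job.
- screwdriver: Bystander: green-handled screwdriver lying down. Not part of the job.
- brush: Bystander: brush lying down. Not part of the job.
- hammer: Bystander: hammer lying down, 240 long. Not part of the job.
- guard: Bystander: brass cross-guard casting, 132 x 30 x 12. Not part of the job.
- solder_reel: Bystander: aluminium reel, 48 across, 30 tall, origin at its foot. Not part of the job.
There are look-alikes about, which are no part of the job. There is more than one size of the offcut; the job needs the middle-sized.

How it is judged:
At the end, for the whole second after the job is handed in: Every slab present has its spot driven down over 2.5 mm and rests in the blue tray (origin within 90 mm of the centre both ways, under 40 mm up, tilt under 0.35 rad); the offcut rests in the yellow bin (within 90 and 55 mm, under 40 mm up); the punch is back up (under 4 mm) (value of joint each of spot1, spot2, spot3, spot4 above 0.0025 m and x of slab1 in the frame of tray between -0.09 and 0.09 m and y of slab1 in the frame of tray between -0.09 and 0.09 m and z of each of slab1, slab2, slab3, slab4 in the frame of tray below 0.04 m and angle between each of slab1, slab2, slab3, slab4's own z axis and vertical below 0.35 rad and linear speed of each of slab1, slab2, slab3, slab4, offcut below 0.03 m/s and x of slab2 in the frame of tray between -0.09 and 0.09 m and y of slab2 in the frame of tray between -0.09 and 0.09 m and x of slab3 in the frame of tray between -0.09 and 0.09 m and y of slab3 in the frame of tray between -0.09 and 0.09 m and x of slab4 in the frame of tray between -0.09 and 0.09 m and y of slab4 in the frame of tray between -0.09 and 0.09 m and x of offcut in the frame of bin between -0.09 and 0.09 m and y of offcut in the frame of bin between -0.055 and 0.055 m and z of offcut in the frame of bin below 0.04 m and value of joint punch below 0.004 m); the robot touches nothing.
It fails at once if something else on the bench is moved more than 40 mm (distance of any of glue, wax, screwdriver, brush, hammer, guard, solder_reel from where it was at the start of the episode above 0.04 m).
Of slab1, slab2, slab3, slab4 only 2 to 3 are there at a start; the rules pass over those that are not, and their reading is None.
At some moment in a run one of slab1, slab2, slab3, slab4 may be knocked a few centimetres aside while the robot is not near it.
Once in a run the grip may slacken for a moment while it holds something.
It also fails if it takes over 210 s, if anything falls off the work surface, if the arm or the gripper's body presses on something with over 40 N, if the wrist force passes 120 N, or if a joint passes its speed limit or range.

## Robot

A 6-joint arm with a two-finger parallel gripper is mounted at the origin on the work surface. World frame = base frame: x ahead of the robot, y to its left, z up, the work surface at z = 0. Lengths are in m, angles in rad, forces in N, time in s.
With the tool pointing down it reaches from about 0.35 to 0.975 m from the base axis. Payload 4.9 kg.
Tool frame: the origin (TCP) lies at the very end of the fingers, on their centre line; the grasp point (between the pads) lies 19 mm behind it; z points along the fingers, y is the line along which they close (so a half turn about z gives the same grasp; the last joint's range is limited). The gripper opens to 85 mm and grips with 20 to 120 N. Pads are 22 mm wide; open, the fingers measure 114 mm over their backs; the gripper's body (76 mm by 85 mm) begins 54 mm behind the grasp point. The pads swing forward as they close: fully open they stand 13 mm farther back than shut.
Start: joints at [1.063, 0.053, 1.613, -0, 1.476, -0.119], TCP at [0.237, 0.578, 0.231] pointing down, gripper open.
Joint ranges: [-3.01, 3.01], [-1.01, 2.22], [0.06, 2.58], [-1.02, 4.17], [0.09, 2.62], [-3.14, 3.14]. Speed limits (rad/s): [2.57, 2.57, 3.14, 3.14, 3.14, 3.14].

## Interface

Orientations are given as a rotation vector (axis times angle).
In Python, from station import ctrl gives the robot as it stands.
- The arm moves only by the shell command python3 -m crank 'ROWS' [OPENING] [FORCE]. ROWS is text: rows parted by semicolons, each of 4 numbers parted by spaces: the shift along the world's x, y, z in units of 0.5 m (1.0 is 0.5 m), then the turn about the world's z in units of 90 degrees (1.0 is 90 degrees). In form: x y z turn; .... A call has exactly 5 rows; each row shifts and turns the commanded pose from where the row before left it; what a row does not reach is not made up. A row lasts 1/12 s, in which the tool goes at most 41.7 mm and 7.16 degrees, less where a joint would pass 70% of its speed; a pose out of reach is approached as far as the arm can. A call with a number of a shift or a turn outside -1 to 1 is refused whole. A call with a gripper value outside its range is refused whole. OPENING is the opening in per cent of the stroke, from 0 (shut) to 100 (fully open), set as the call begins (- or left out, the last holds). The fingers move at their own pace and stop on an object; FORCE is the grip in N (left out, the last holds). Time passes only in rows, so rows that do not move let the fingers close, or fill a call up. It gives the time, the measured TCP pose, the force, the opening and the grip force at its end, in the units of the state.
- ctrl.get_obs(): the state, without advancing time (a new reading comes with each control period).
- ctrl.get_image(name): name is "side" or "top" or "wrist"; returns (picture, depth): 384x512x3 uint8, red, green, blue; 384x512 float32, m along the optical axis (not along the pixel's ray), 0 where there is no reading.
- ctrl.get_calibration(name): a dict with "fx", "fy", "cx", "cy" (pixels), "extrinsics" (4x4, takes a point from world to camera coordinates). Camera axes: x right, y down, z forward; pixel columns grow to the right and rows downward; lengths in m; the calibration is good to about 2 mm. The wrist camera is an equidistant fisheye: a pixel r from the principal point sees the ray r / f radians off the axis. A picture is of the moment at which its call begins: read the wrist's pose just before it. get_calibration takes no time and is no camera call; for the wrist camera it gives the pose at the moment of the call.
- ctrl.finish_job(): hands the job in; it is judged then, once.
The state is a dict: "t": time; "q": joint angles; "dq": joint speeds; "effort": joint torques, N m; "tool_pos": TCP position; "tool_rot": TCP orientation; "contact_force": force on the tool from outside, world axes, zero at the start; "wrist_torque": the same for the moment, N m; "opening": finger opening in m; "grip_force": force on a finger pad.
Only numpy, scipy, OpenCV 4.12 (cv2) and the standard library are available. Lean on these libraries where they do the work, as an engineer would, in place of code of your own. Each camera call takes 0.05 s, during which the arm holds its last target. There are 200 camera calls.

## Working session

There is one attempt and no reset: what is moved stays moved. The work goes in short steps, Python scripts to look and compute and a shell command to move; the robot and the scene stay as the last step left them, time stands still between calls to the robot, and variables do not carry over. Pictures are saved under pics/ and viewed, at most 15 in all, crops included, and the job is handed in when it is done.

```bash
mkdir -p pics; ls
cat > h.py <<'E'
import numpy as np, cv2
from station import ctrl
def snap(n):
    im,d=ctrl.get_image(n); np.savez(f'pics/{n}.npz',im=im,d=d); return im,d
def pts(n,d,cal=None):
    c=cal or ctrl.get_calibration(n); v,u=np.mgrid[:384,:512]
    P=np.stack([(u-c['cx'])/c['fx']*d,(v-c['cy'])/c['fy']*d,d],-1)
    E=np.array(c['extrinsics']); return (P-E[:3,3])@E[:3,:3]
def ray(n,u,v,z):
    c=ctrl.get_calibration(n);E=np.array(c['extrinsics']);R=E[:3,:3]
    o=-R.T@E[:3,3]; r=R.T@np.array([(u-c['cx'])/c['fx'],(v-c['cy'])/c['fy'],1]); return o+r*(z-o[2])/r[2]
E
python3 - <<'E'
from h import *
for n in('top','side'):
    im,d=snap(n); cv2.imwrite(f'pics/{n}1.png',cv2.resize(im[...,::-1],(800,600),interpolation=cv2.INTER_CUBIC))
    c=ctrl.get_calibration(n);print(n,c['fx'],c['cx'],c['cy'],np.round(c['extrinsics'],3).tolist())
print(ctrl.get_obs())
E
```

```text
pics
top 376.4708297270431 257.4201556963329 189.46089554238267 [[-0.045, -0.999, -0.003, 0.029], [-0.972, 0.045, -0.231, 0.55], [0.23, -0.008, -0.973, 0.952], [0.0, 0.0, 0.0, 1.0]]
side 440.5777145654643 262.6544143932046 187.4322885956692 [[-0.92, 0.392, 0.021, 0.462], [0.218, 0.556, -0.802, -0.026], [-0.326, -0.733, -0.597, 1.494], [0.0, 0.0, 0.0, 1.0]]
{'t': 0.1, 'q': array([ 1.06297763e+00,  5.32912536e-02,  1.61414485e+00,  5.52639676e-06,
        1.47599389e+00, -1.18995106e-01]), 'dq': array([ 0.00016976, -0.00194526, -0.00299615, -0.00016951,  0.00181917,
       -0.00025628]), 'effort': array([ 1.27878036e-03, -3.94899881e+01, -3.71365857e+01,  2.34805259e-05,
        3.93164344e-03,  4.42233727e-06]), 'tool_pos': array([0.2366604 , 0.57785952, 0.23019277]), 'tool_rot': array([-6.06812682e-01, -3.08184743e+00,  2.74232534e-03]), 'contact_force': array([0.22550656, 0.12228282, 0.84681456]), 'wrist_torque': array([ 0.00191927, -0.00653877,  0.00044667]), 'grip_force': 0.0, 'opening': 0.0852002633670629}
```

View pics/top1.png

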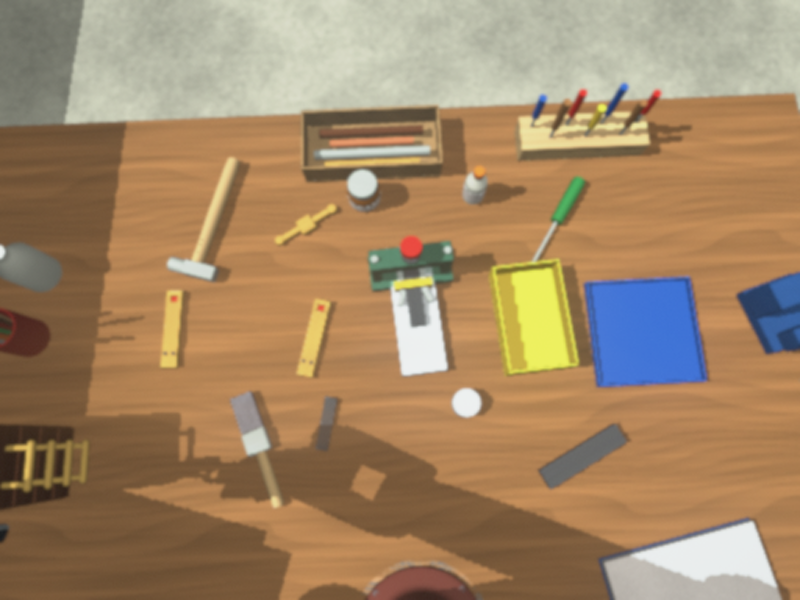

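View pics/side1.png

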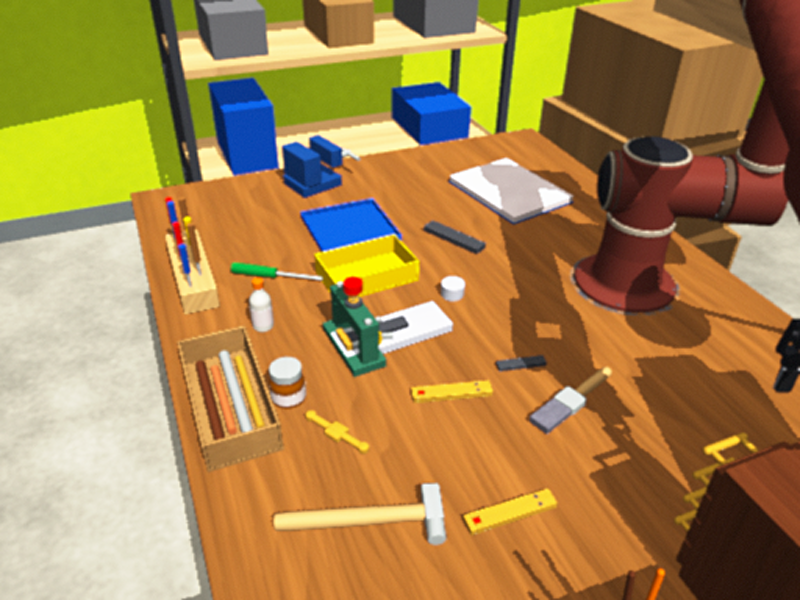

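Top view (800x600): what could be the offcut is the dark bar in the channel (415,305), a small dark bar (327,424) and a large dark bar (584,456). I choose the one in the channel, which is the middle size. The slabs are at (172,330) and (314,338), red ends up in the picture. The guard casting at (306,224) is not one. The side view confirms two slabs.

```bash
cat >> h.py <<'E'
def rect(Q):
    Q=np.float32(Q)*1000; (c,s,a)=cv2.minAreaRect(Q)
    if s[0]<s[1]: s=s[::-1]; a+=90
    return np.round(c,1),np.round(s,1),round((a+90)%180-90,2)
def comps(m,amin):
    n,l,st,ce=cv2.connectedComponentsWithStats(m.astype(np.uint8)); return [(l==i) for i in range(1,n) if st[i,4]>=amin]
def show(n,mask,d,im,zmin=-1,zmax=9,amin=30,zp=None):
    P=pts(n,d)
    for m in comps(mask,amin):
        if zp is not None: Q=np.array([ray(n,u,v,zp)[:2] for v,u in np.argwhere(m)])
        else: Q=P[m&(d>0)&(P[...,2]>zmin)&(P[...,2]<zmax)][:,:2]
        if len(Q)<10: continue
        v,u=np.argwhere(m).mean(0); print(f'  px {u:.0f},{v:.0f} n{m.sum()} z{np.median(P[m][:,2])*1000:.0f}',*rect(Q))
E
cat > m.py <<'E'
from h import *
im,d=snap('top'); hsv=cv2.cvtColor(im,cv2.COLOR_RGB2HSV).astype(int);H,S,V=hsv[...,0],hsv[...,1],hsv[...,2]
P=pts('top',d);Z=P[...,2]
b=(Z<.2)
print('brass/yellow');show('top',(H>17)&(H<27)&(S>130)&(V>150)&b,d,im,zp=.012)
print('yellow');show('top',(H>26)&(H<34)&(S>150)&(V>120)&b,d,im)
print('blue');show('top',(H>100)&(H<130)&(S>150)&(V>80)&b,d,im,amin=300)
print('red');show('top',((H<6)|(H>174))&(S>170)&(V>120)&b,d,im,amin=8)
print('green');show('top',(H>65)&(H<95)&(S>80)&b,d,im)
print('white');show('top',(S<40)&(V>150)&(Z>.012)&(Z<.028),d,im)
print('dark');show('top',(S<70)&(V<110)&(Z>.003)&(Z<.06),d,im)
print('bridge',ray('top',414*.64,283*.64,.045),'cap',ray('top',411*.64,247*.64,.155))
E
python3 m.py
python3 - <<'E'
import cv2,numpy as np
im=np.load('pics/top.npz')['im'][140:250,180:300,::-1]
cv2.imwrite('pics/crop1.png',cv2.resize(im,None,fx=5,fy=5,interpolation=cv2.INTER_CUBIC))
E
```

```text
brass/yellow
  px 381,73 n41 z106 [ 910.6 -393.1] [60.4 15.8] -26.26
  px 254,102 n60 z27 [832.1   3. ] [81.4  7.8] -89.7
  px 222,103 n61 z27 [832.4  94.8] [90.2  7.8] 89.93
  px 195,143 n285 z11 [711.1 178.9] [132.1  31.8] -56.8
  px 359,195 n229 z28 [ 529.8 -287.9] [195.8  40.9] 11.78
  px 327,169 n47 z1 [ 613.7 -200.9] [61.4 10.5] -86.06
  px 325,213 n298 z11 [ 516.  -227.5] [202.8 138. ] 4.46
  px 327,205 n554 z4 [ 510.8 -189.6] [176.3  27.8] 3.66
  px 109,212 n513 z12 [522.4 421.3] [139.7  31.7] -2.33
  px 200,216 n524 z12 [495.8 166.3] [142.7  31.7] -14.78
  px 17,294 n146 z192 [296.8 659.9] [75.4 32.4] 14.31
  px 31,297 n39 z144 [296.6 620. ] [66.8  4.6] -0.02
  px 43,296 n36 z95 [297.7 588.7] [61.7  4.1] -0.69
  px 53,296 n37 z45 [297.7 560.9] [59.1  4.2] 1.11
yellow
  px 344,204 n2169 z5 [ 517.9 -230.9] [203.5 136.3] 3.91
  px 264,181 n68 z45 [578.4 -15.3] [56.8 10.9] -84.39
blue
  px 501,199 n765 z65 [ 494.7 -658.7] [107.2  88.6] 16.59
  px 412,212 n4297 z4 [ 480.4 -425.6] [189.7 185.1] -89.97
red
  px 369,66 n32 z125 [ 869.2 -315.1] [9.7 7.1] -24.5
  px 417,65 n35 z131 [ 
[... 367 characters left out ...]
4
  px 122,171 n228 z25 [633.3 386.1] [87.1 28.3] 71.9
  px 268,215 n1257 z20 [503.2 -22.2] [162.5  80.2] 4.89
  px 160,272 n496 z18 [349.2 276.2] [101.9  39.9] 19.41
  px 446,364 n3947 z20 [  70.  -442.6] [260.9 121.6] -79.22
dark
  px 29,176 n287 z31 [629.7 650.3] [67.8 31.8] -26.82
  px 283,173 n51 z24 [604.6 -70.3] [34.7 12.4] 65.7
  px 263,174 n43 z32 [600.7 -12.8] [25.9 12.9] -87.35
  px 246,177 n55 z23 [599.1  35. ] [44.5 14.1] -74.47
  px 482,210 n41 z8 [ 480.8 -623.6] [107.1   3.7] 17.74
  px 207,279 n84 z9 [321.6 150.8] [40.2 14.3] -11.88
  px 372,291 n746 z16 [ 270.4 -290.1] [154.3  33.6] -62.72
bridge [ 0.57783814 -0.01812199  0.045     ] cap [ 0.60897362 -0.01300893  0.155     ]
```

View pics/crop1.png

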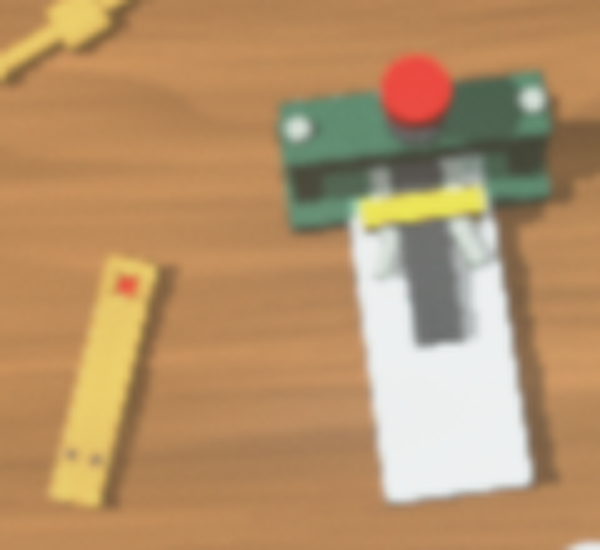

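The crop shows the dark bar under the yellow bridge, with its tail end at top-image pixel (268,209). The stand is at about (611.5,-12.9) mm with yaw 4.9°.

```bash
cat >> h.py <<'E'
TH=np.radians(4.9); S0=np.array([.6115,-.0129])
def w(x,y=0): c,s=np.cos(TH),np.sin(TH); return S0+[c*x-s*y,s*x+c*y]
def st(p): c,s=np.cos(TH),np.sin(TH); e=np.array(p[:2])-S0; return np.round(1000*np.array([c*e[0]+s*e[1],-s*e[0]+c*e[1]]),1)
def yaw(o):
    y=cv2.Rodrigues(np.array(o['tool_rot'],float))[0][:,1]; a=np.degrees(np.arctan2(y[1],y[0]))-90; return (a+90)%180-90
def to(x,y,z,a=None):
    o=ctrl.get_obs(); d=np.array([x,y,z])-o['tool_pos']; da=0 if a is None else (a-yaw(o)+90)%180-90
    print('t%.1f'%o['t'],'at',np.round(o['tool_pos']*1000,1),'yaw %.1f'%yaw(o),'stand',st(o['tool_pos']),'| units',np.round(d/.5,4),'turn',round(da/90,4),'minrows',np.ceil(max(np.linalg.norm(d)/.0417,abs(da)/7.16)))
E
python3 - <<'E'
from h import *
for u,v in((268,208.6),(264,208.6),(272,208.6)): print(st(ray('top',u,v,.032)))
to(*w(-.095),.23,4.9); to(*w(-.095),.10,4.9)
im,d=ctrl.get_image('wrist');cv2.imwrite('pics/wr1.png',im[...,::-1])
E
```

```text
[-109.2   -0.8]
[-107.8   10.2]
[-110.7  -11.7]
t0.1 at [236.7 577.9 230.3] yaw -22.3 stand [-323.   620.7] | units [ 5.6030e-01 -1.1978e+00 -7.0000e-04] turn 0.302 minrows 16.0
t0.1 at [236.7 577.9 230.3] yaw -22.3 stand [-323.   620.7] | units [ 0.5603 -1.1978 -0.2607] turn 0.302 minrows 17.0
```

View pics/wr1.png

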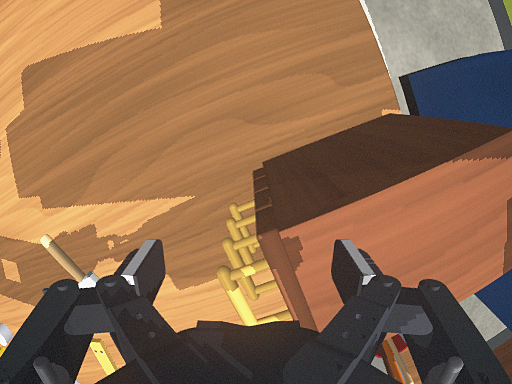

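The wrist view shows bare bench and a cabinet with brass pulls, and no further slab. Going to the offcut tail.

```bash
for i in 1; do
python3 -m crank '0.028 -0.06 0 0.0151;0.028 -0.06 0 0.0151;0.028 -0.06 0 0.0151;0.028 -0.06 0 0.0151;0.028 -0.06 0 0.0151' 100 60
python3 -m crank '0.028 -0.06 0 0.0151;0.028 -0.06 0 0.0151;0.028 -0.06 0 0.0151;0.028 -0.06 0 0.0151;0.028 -0.06 0 0.0151' 65
python3 -m crank '0.028 -0.06 0 0.0151;0.028 -0.06 0 0.0151;0.028 -0.06 0 0.0151;0.028 -0.06 0 0.0151;0.028 -0.06 0 0.0151'
python3 -m crank '0.028 -0.06 0 0.0151;0.028 -0.06 0 0.0151;0.028 -0.06 0 0.0151;0.028 -0.06 0 0.0151;0.028 -0.06 0 0.0151'
python3 -m crank '0 0 -0.05 0;0 0 -0.05 0;0 0 -0.05 0;0 0 0 0;0 0 0 0'
done; python3 -c "
from h import *
to(*w(-.096),.026,4.9)"
```

```text
t: 0.62
tool_pos: [0.3071, 0.4269, 0.231]
tool_rot: [-0.42, -3.113, 0.001]
contact_force: [1.2, -0.0, -1.2]
opening: 0.0855
grip_force: 0.0
t: 1.03
tool_pos: [0.3771, 0.2768, 0.2312]
tool_rot: [0.236, 3.133, 0.0]
contact_force: [-0.2, -0.9, -0.7]
opening: 0.0552
grip_force: 0.0
t: 1.45
tool_pos: [0.4472, 0.1268, 0.2313]
tool_rot: [0.05, 3.141, 0.0]
contact_force: [-0.2, -0.5, 0.1]
opening: 0.056
grip_force: 0.0
t: 1.87
tool_pos: [0.5172, -0.0233, 0.2312]
tool_rot: [0.136, -3.139, -0.0]
contact_force: [0.0, 1.0, 0.2]
opening: 0.0554
grip_force: 0.0
t: 2.28
tool_pos: [0.5157, -0.0215, 0.1548]
tool_rot: [0.134, -3.135, -0.001]
contact_force: [0.5, -0.5, 0.4]
opening: 0.0557
grip_force: 0.0
t2.3 at [515.7 -21.5 154.8] yaw 4.9 stand [-96.2  -0.4] | units [ 0.0004  0.0007 -0.2576] turn 0.0 minrows 4.0
```

```bash
python3 -m crank '0 0.001 -0.06 0;0 0 -0.06 0;0 0 -0.06 0;0 0 -0.04 0;0 0 -0.0376 0' | tail -5
python3 -m crank '0 0 0 0;0 0 0 0;0 0 0 0;0 0 0 0;0 0 0 0' 0 80
python3 -c "
from h import *
to(*w(-.186),.028,4.9)"
```

```text
tool_pos: [0.5181, -0.0211, 0.0283]
tool_rot: [-0.135, 3.136, -0.001]
contact_force: [0.3, 0.5, -0.7]
opening: 0.0556
grip_force: 0.0
t: 3.12
tool_pos: [0.5187, -0.0213, 0.0299]
tool_rot: [-0.134, 3.135, -0.001]
contact_force: [-1.3, 1.3, 4.0]
opening: 0.0236
grip_force: 79.1
t3.1 at [518.7 -21.3  29.9] yaw 4.9 stand [-93.2  -0.5] | units [-0.1849 -0.0149 -0.0038] turn -0.0001 minrows 3.0
```

```bash
python3 -m crank '-0.04 -0.0034 0 0;-0.04 -0.0034 0 0;-0.04 -0.0034 0 0;-0.04 -0.0034 0 0;-0.04 -0.0034 0 0' - 100
python3 -m crank '0 0 0.02 0;0 0 0.02 0;0 0 0.02 0;0 0 0 0;0 0 0 0'
python3 - <<'E'
from h import *
to(.518,-.231,.12,3.9)
im,d=ctrl.get_image('wrist');a=im
im,d=ctrl.get_image('side');cv2.imwrite('pics/o1.png',np.hstack([cv2.resize(a,(400,300)),cv2.resize(im[150:300,180:380],(400,300))])[...,::-1])
E
```

```text
t: 3.53
tool_pos: [0.4191, -0.0303, 0.03]
tool_rot: [-0.134, 3.132, -0.003]
contact_force: [3.6, 0.2, 4.5]
opening: 0.0222
grip_force: 99.1
t: 3.95
tool_pos: [0.4186, -0.0299, 0.059]
tool_rot: [-0.135, 3.136, -0.001]
contact_force: [0.1, -0.8, -2.1]
opening: 0.022
grip_force: 98.3
t4.0 at [418.6 -29.9  59. ] yaw 4.9 stand [-193.6   -0.5] | units [ 0.1988 -0.4022  0.1219] turn -0.0113 minrows 6.0
```

View pics/o1.png

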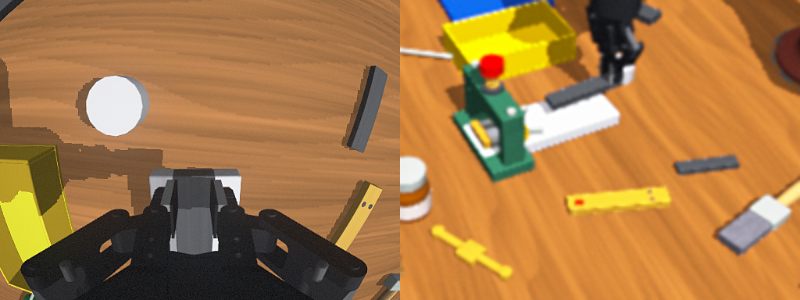

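The offcut is held level and clear of the bed. Taking it to the bin.

```bash
python3 -m crank '0 0 0.05 0;0 0 0.07 0;0 0 0.06 0;0.02 -0.07 0 0;0.03 -0.07 0 0' | sed -n '2p;6p'
python3 -m crank '0.03 -0.07 0 0;0.03 -0.07 0 0;0 -0.07 0 0;0 -0.06 0 0;0 0 0 0'| sed -n '2p;6p'
python3 -m crank '0 0 -0.06 0;0 0 -0.06 0;0 0 -0.05 0;0 0 -0.02 0;0 0 0 0'| sed -n '2p;6p'
python3 -c "
from h import *
to(.474,-.235,.024,3.9)"
```

```text
tool_pos: [0.4434, -0.0999, 0.1499]
grip_force: 99.6
tool_pos: [0.4718, -0.2394, 0.1467]
grip_force: 99.4
tool_pos: [0.4693, -0.2325, 0.0483]
grip_force: 98.9
t5.3 at [ 469.3 -232.5   48.3] yaw 4.9 stand [-160.5 -206.7] | units [ 0.0095 -0.005  -0.0485] turn -0.0113 minrows 1.0
```

```bash
python3 -m crank '0 0 -0.02 0;0 0 -0.02 0;0 0 -0.005 0;0 0 0 0;0 0 0 0' | sed -n '2p;4p;6p'
python3 -m crank '0 0 0 0;0 0 0 0;0 0 0 0;0 0 0 0;0 0 0 0' 50| sed -n '2p;5p'
python3 -m crank '0 0 0.06 0;0 0 0.07 0;0 0 0.07 0;0 0.03 0.07 0;0 0.07 0 0'| sed -n '2p;6p'
python3 -m crank '0 0.08 0 0;0 0.08 0 0;0 0.08 0 0;0 0.08 0 0;0 0.08 0 0' 65| sed -n '2p;6p'
python3 m.py > m2.txt; grep -A3 dark m2.txt; grep -A15 brass m2.txt
python3 -c "
from h import *
to(.457,.1765,.010,-14.8)"
```

```text
tool_pos: [0.4723, -0.2349, 0.0306]
contact_force: [-0.1, -0.3, -2.6]
grip_force: 99.4
tool_pos: [0.4724, -0.235, 0.0307]
opening: 0.0428
tool_pos: [0.4763, -0.189, 0.1746]
grip_force: 0.0
tool_pos: [0.4717, 0.0171, 0.1655]
grip_force: 0.0
brass/yellow
  px 381,74 n52 z108 [ 910.6 -393.1] [60.4 15.8] -26.26
  px 255,102 n32 z27 [835.    1.5] [78.2  3.3] 87.34
  px 195,143 n301 z11 [710.7 178.7] [131.3  32.8] -53.21
  px 338,205 n1571 z5 [ 518.1 -229. ] [206.8 140.9] 4.21
  px 109,211 n493 z12 [523.8 421.1] [142.6  32.4] -2.33
  px 201,215 n462 z12 [495.8 166.3] [142.6  32.7] -14.24
t7.0 at [471.2  23.3 165.3] yaw 5.2 stand [-136.7   48.1] | units [-0.0284  0.3063 -0.3106] turn -0.2225 minrows 6.0Traceback (most recent call last):
  File "m.py", line 5, in <module>
    print('brass/yellow');show('top',(H>17)&(H<27)&(S>130)&(V>150)&b,d,im,zp=.012)
                          ~~~~^^^^^^^^^^^^^^^^^^^^^^^^^^^^^^^^^^^^^^^^^^^^^^^^^^^^
  File "h.py", line 21, in show
    if zp is not None: Q=np.array([ray(n,u,v,zp)[:2] for v,u in np.argwhere(m)])
                                   ~~~^^^^^^^^^^
  File "h.py", line 10, in ray
    c=ctrl.get_calibration(n);E=np.array(c['extrinsics']);R=E[:3,:3]
ValueError: time passes only in moves, steps and waits
```

```bash
python3 - <<'E'
s=open('h.py').read()
s=s.replace("def pts(","CAL={}\ndef cal_(n):\n    if n not in CAL: CAL[n]=ctrl.get_calibration(n)\n    return CAL[n]\ndef pts(",1).replace("cal or ctrl.get_calibration(n)","cal or cal_(n)").replace("c=ctrl.get_calibration(n);E","c=cal_(n);E")
open('h.py','w').write(s)
E
python3 -m crank '-0.006 0.06 0 -0.0445;-0.006 0.06 0 -0.0445;-0.006 0.06 0 -0.0445;-0.006 0.06 0 -0.0445;-0.005 0.065 0 -0.0445' | sed -n '2p;6p'
python3 -m crank '0 0 -0.07 0;0 0 -0.07 0;0 0 -0.06 0;0 0 -0.05 0;0 0 0 0' | sed -n '2p;6p'
python3 -c "
from h import *
to(.457,.1765,.010,-14.8)
im,d=snap('top');cv2.imwrite('pics/t2.png',cv2.resize(im[130:270,90:480,::-1],(780,280)))"
```

```text
tool_pos: [0.4572, 0.1689, 0.1653]
grip_force: 0.0
tool_pos: [0.4527, 0.1668, 0.0343]
grip_force: 0.0
t7.8 at [452.7 166.8  34.3] yaw -15.1 stand [-142.8  192.6] | units [ 0.0085  0.0194 -0.0486] turn 0.0034 minrows 1.0
```

View pics/t2.png

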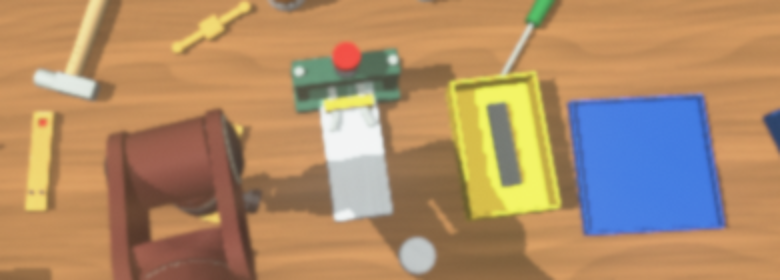

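The offcut lies in the bin at (505,143) and the channel is empty. Now gripping the first slab.

```bash
python3 -m crank '0.0085 0.0194 0 0.003;0 0 0 0;0 0 -0.02 0;0 0 -0.025 0;0 0 0 0' | sed -n '2p;4p'
python3 -m crank '0 0 0 0;0 0 0 0;0 0 0 0;0 0 0 0;0 0 0 0' 0 100| sed -n '2,6p'
python3 -m crank '0 0 0.04 0;0 0 0.04 0;0 0 0.04 0;0 0 0 0;0 0 0 0' | sed -n '2,6p'
python3 -c "
from h import *
to(*w(-.205),.075,4.9)"
```

```text
tool_pos: [0.461, 0.1774, 0.0165]
contact_force: [-0.4, -0.0, -0.1]
tool_pos: [0.4621, 0.1776, 0.0181]
tool_rot: [0.406, 3.114, 0.001]
contact_force: [-0.1, -0.2, -0.0]
opening: -0.0002
grip_force: 0.0
tool_pos: [0.4628, 0.1778, 0.0789]
tool_rot: [0.406, 3.112, 0.002]
contact_force: [-0.2, 0.2, -0.3]
opening: 0.0
grip_force: 0.0
t9.2 at [462.8 177.8  78.9] yaw -14.9 stand [-131.8  202.7] | units [-0.1112 -0.4164 -0.0079] turn 0.2195 minrows 6.0
```

```bash
python3 -m crank '0 0 0 0;0 0 0 0;0 0 0 0;0 0 0 0;0 0 0 0' 65 | sed -n '2p;5p'
python3 -m crank '0 0 -0.04 0;0 0 -0.04 0;0 0 -0.02 0;0 0 0 0;0 0 0 0' | sed -n '2p'
python3 -m crank '0 0 0 0;0 0 0 0;0 0 0 0;0 0 0 0;0 0 0 0' | sed -n '2p'
python3 -c "
from h import *
to(.457,.1765,.005,-14.8)"
```

```text
tool_pos: [0.4612, 0.1774, 0.0767]
opening: 0.0553
tool_pos: [0.4611, 0.1774, 0.0269]
tool_pos: [0.4621, 0.1777, 0.0281]
t10.4 at [462.1 177.7  28.1] yaw -14.8 stand [-132.6  202.6] | units [-0.0102 -0.0023 -0.0463] turn 0.0005 minrows 1.0
```

```bash
python3 -m crank '-0.009 -0.002 0 0;0 0 -0.02 0;0 0 -0.015 0;0 0 -0.011 0;0 0 0 0' | sed -n '2p;4p'
python3 -m crank '0 0 0 0;0 0 0 0;0 0 0 0;0 0 0 0;0 0 0 0' | sed -n '2p;4p'
python3 -m crank '0 0 0 0;0 0 0 0;0 0 0 0;0 0 0 0;0 0 0 0' 0 100| sed -n '2,6p'
```

```text
tool_pos: [0.4554, 0.1761, 0.0023]
contact_force: [-0.5, -0.4, -0.8]
tool_pos: [0.4575, 0.1766, 0.0048]
contact_force: [-0.4, -0.5, 0.3]
tool_pos: [0.4575, 0.1767, 0.0053]
tool_rot: [0.406, 3.115, 0.0]
contact_force: [-2.6, -0.6, 5.4]
opening: 0.0244
grip_force: 98.7
```

```bash
python3 -m crank '0 0 0.04 0;0 0 0.05 0;0 0 0.06 0;0 0 0 0;0 0 0 0' | sed -n '2,6p'
python3 -c "
from h import *
to(*w(-.195),.08,4.9)
im,d=ctrl.get_image('side');cv2.imwrite('pics/s3.png',cv2.resize(im[170:320,200:400],(600,450))[...,::-1])"
```

```text
tool_pos: [0.4582, 0.1768, 0.0806]
tool_rot: [0.406, 3.112, 0.002]
contact_force: [-1.6, 0.8, -2.9]
opening: 0.0241
grip_force: 99.1
t12.1 at [458.2 176.8  80.6] yaw -14.9 stand [-136.6  202.1] | units [-0.0819 -0.4126 -0.0012] turn 0.2195 minrows 6.0
```

View pics/s3.png

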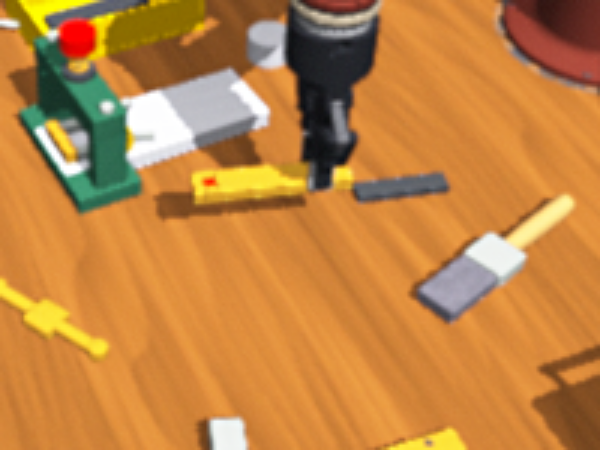

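The slab is held near its tail and level. Carrying it to the bed.

```bash
python3 -m crank '-0.01 -0.0516 0 0.0274;-0.01 -0.0516 0 0.0274;-0.01 -0.0516 0 0.0274;-0.01 -0.0516 0 0.0274;-0.01 -0.0516 0 0.0274' | sed -n '6p'
python3 -m crank '-0.01 -0.0516 0 0.0274;-0.01 -0.0516 0 0.0274;-0.01 -0.0516 0 0.0274;0 0 0 0;0 0 0 0' | sed -n '6p'
python3 -m crank '0 0 0 0;0 0 0 0;0 0 0 0;0 0 0 0;0 0 0 0' | sed -n '5,6p'
python3 - <<'E'
from h import *
to(*w(-.195),.028,4.9)
im,d=snap('top'); hsv=cv2.cvtColor(im,cv2.COLOR_RGB2HSV).astype(int);H,S,V=hsv[...,0],hsv[...,1],hsv[...,2]
m=(H>17)&(H<27)&(S>130)&(V>150); m[:,:225]=0;m[:,300:]=0;m[:150]=0
for q in comps(m,15):
    Q=np.array([ray('top',u,v,.087)[:2] for v,u in np.argwhere(q)]); r=rect(Q);print(r,st(r[0]/1000))
cv2.imwrite('pics/t4.png',cv2.resize(im[130:270,210:330,::-1],(600,700))[:600])
E
```

```text
grip_force: 99.2
grip_force: 99.4
opening: 0.0246
grip_force: 99.4
t13.4 at [417.2 -29.3  79.4] yaw 4.9 stand [-195.     0.3] | units [-0.     -0.0006 -0.1029] turn -0.0005 minrows 2.0
```

View pics/t4.png

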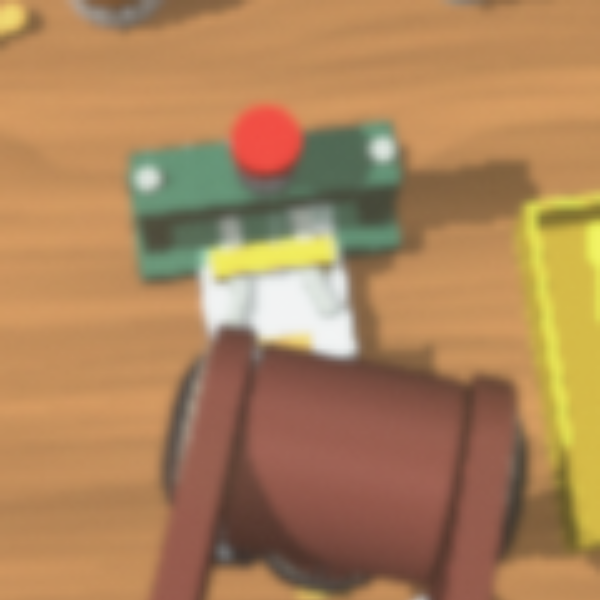

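The slab tip shows at (285,340), just ahead of the flare and roughly on the axis. Lowering onto the bed and sliding in.

```bash
python3 -m crank '0 0 -0.04 0;0 0 -0.04 0;0 0 -0.023 0;0 0 0 0;0 0 0 0' | sed -n '2p;4p;6p'
python3 -m crank '0 0 0 0;0 0 0 0;0 0 0 0;0 0 0 0;0 0 0 0' | sed -n '2p;4p;6p'
python3 -c "
from h import *
to(*w(-.095),.027,4.9)"
```

```text
tool_pos: [0.417, -0.0297, 0.028]
contact_force: [0.3, -0.1, -3.2]
grip_force: 99.5
tool_pos: [0.4174, -0.0299, 0.0284]
contact_force: [-0.3, 0.5, -2.9]
grip_force: 99.5
t14.2 at [417.4 -29.9  28.4] yaw 4.9 stand [-194.9   -0.4] | units [ 0.1989  0.0178 -0.0028] turn 0.0003 minrows 3.0
```

```bash
python3 -m crank '0 0 -0.003 0;0.03 0.0027 0 0;0.03 0.0027 0 0;0.02 0.0018 0 0;0 0 0 0' | sed -n '2p;4p;6p'
python3 -m crank '0.02 0.0018 0 0;0.02 0.0018 0 0;0.02 0.0018 0 0;0 0 0 0;0 0 0 0' | sed -n '2p;4p;6p'
python3 -c "
from h import *
to(*w(-.095),.027,4.9)"
```

```text
tool_pos: [0.4591, -0.0264, 0.0271]
contact_force: [0.0, -0.2, -2.6]
grip_force: 99.5
tool_pos: [0.487, -0.0236, 0.0264]
contact_force: [-0.6, -0.4, -1.9]
grip_force: 99.5
t15.1 at [487.  -23.6  26.4] yaw 4.9 stand [-124.9    0. ] | units [0.0596 0.0051 0.0011] turn 0.0001 minrows 1.0
```

```bash
python3 -m crank '0.02 0.0018 0 0;0.02 0.0018 0 0;0.01 0.0009 0 0;0 0 0 0;0 0 0 0' | sed -n '2p;4p;6p'
python3 -m crank '0.006 0.0005 0 0;0.006 0.0005 0 0;0.006 0.0005 0 0;0 0 0 0;0 0 0 0' | sed -n '2p;4p;6p'
python3 -c "
from h import *
to(*w(-.095),.027,4.9)"
```

```text
tool_pos: [0.5124, -0.0213, 0.0264]
contact_force: [0.3, -0.8, -2.4]
grip_force: 99.5
tool_pos: [0.5178, -0.0205, 0.0253]
contact_force: [-10.2, -0.8, 2.6]
grip_force: 100.1
t15.9 at [517.8 -20.5  25.3] yaw 4.9 stand [-94.    0.4] | units [-0.0019 -0.0011  0.0034] turn 0.0002 minrows 1.0
```

Home against the stop, with a 10 N reaction. Releasing, then up and over the cap.

```bash
python3 -m crank '-0.003 0 0 0;0 0 0 0;0 0 0 0;0 0 0 0;0 0 0 0' 60 | sed -n '2p;4,5p'
python3 -m crank '0 0 0.06 0;0 0 0.08 0;0 0 0.08 0;0 0 0.08 0;0 0 0.06 0' | sed -n '2p'
python3 -m crank '0.04 0.0034 0 0;0.05 0.004 0 0;0.05 0.0043 0 0;0.05 0.0043 0 0;0 0 0 0' 0| sed -n '2p;5p'
python3 -m crank '0 0 0 0;0 0 0 0;0 0 0 0;0 0 0 0;0 0 0 0'| sed -n '2p;5p'
python3 -c "
from h import *
to(*w(0),.16,4.9)
im,d=ctrl.get_image('side');cv2.imwrite('pics/s5.png',cv2.resize(im[170:270,190:330],(700,500))[...,::-1])"
```

```text
tool_pos: [0.5205, -0.0207, 0.0272]
contact_force: [-0.5, -0.8, -0.4]
opening: 0.0511
tool_pos: [0.5208, -0.0207, 0.2109]
tool_pos: [0.6178, -0.0124, 0.2064]
opening: 0.0001
tool_pos: [0.6141, -0.0126, 0.2068]
opening: 0.0002
t17.6 at [614.1 -12.6 206.8] yaw 4.9 stand [2.7 0.1] | units [-0.0053 -0.0006 -0.0937] turn 0.0004 minrows 2.0
```

View pics/s5.png

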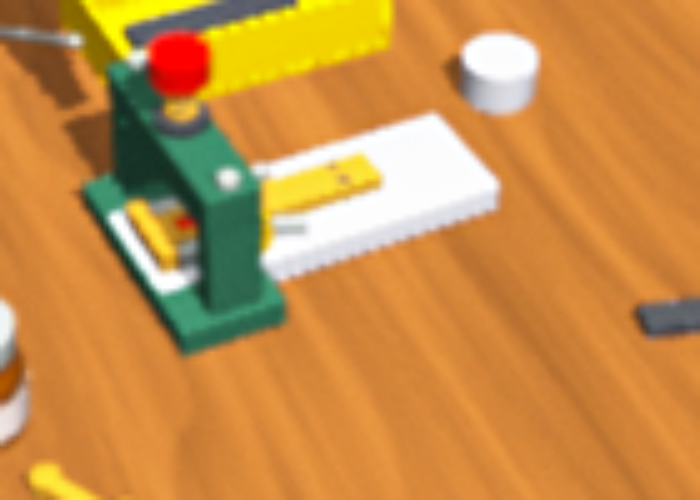

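Slab is home (spot visible at (185,225) under the punch). Pressing.

```bash
python3 -m crank '-0.005 0 -0.04 0;0 0 -0.04 0;0 0 -0.01 0;0 0 0 0;0 0 0 0' 0| sed -n '2p;4p'
python3 -m crank '0 0 -0.006 0;0 0 -0.006 0;0 0 -0.006 0;0 0 -0.006 0;0 0 0 0' | sed -n '2p;4p'
python3 -m crank '0 0 -0.006 0;0 0 -0.006 0;0 0 -0.006 0;0 0 0 0;0 0 0 0' | sed -n '2p;4p'
python3 -m crank '0 0 -0.004 0;0 0 -0.003 0;0 0 0 0;0 0 0 0;0 0 0 0' | sed -n '2p;4p'
```

```text
tool_pos: [0.6121, -0.0126, 0.1619]
contact_force: [0.6, 0.6, 0.0]
tool_pos: [0.6131, -0.0128, 0.1532]
contact_force: [-7.9, 1.0, 15.1]
tool_pos: [0.6131, -0.0129, 0.1433]
contact_force: [-2.7, -0.9, 8.4]
tool_pos: [0.6131, -0.0128, 0.14]
contact_force: [-4.4, 0.1, 9.3]
```

```bash
python3 -m crank '0 0 -0.004 0;0 0 -0.004 0;0 0 0 0;0 0 0 0;0 0 0 0' | sed -n '2p;4p'
python3 -m crank '0 0 0.04 0;0 0 0.05 0;0 0 0.04 0;0 0 0 0;0 0 0 0'| sed -n '2p;4p'
python3 -m crank '0 0 0 0;0 0 0 0;0 0 0 0;0 0 0 0;0 0 0 0' | sed -n '2p;4p'
python3 -c "
from h import *
to(*w(-.094),.20,4.9)
im,d=ctrl.get_image('side');cv2.imwrite('pics/s6.png',cv2.resize(im[170:270,190:330],(700,500))[...,::-1])"
```

```text
tool_pos: [0.6133, -0.0128, 0.1399]
contact_force: [-12.9, 1.0, 24.6]
tool_pos: [0.6132, -0.0127, 0.1999]
contact_force: [0.7, -0.3, -1.4]
tool_pos: [0.6117, -0.0125, 0.197]
contact_force: [0.7, 0.8, 0.2]
t20.6 at [611.7 -12.5 197. ] yaw 4.9 stand [0.3 0.4] | units [-0.1878 -0.0168  0.0061] turn 0.0003 minrows 3.0
```

View pics/s6.png

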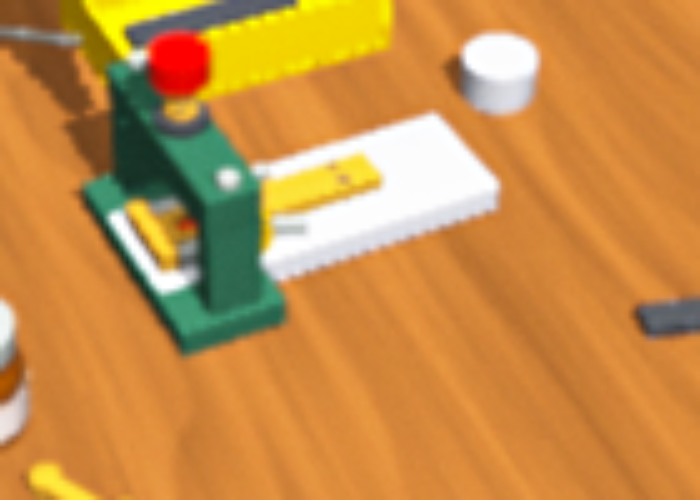

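The punch bottomed (24.6 N at z=140 mm) and came back up; the spot looks lower. Drawing the slab out.

```bash
python3 -m crank '-0.0476 -0.0042 0 0;-0.0476 -0.0042 0 0;-0.0476 -0.0042 0 0;-0.0476 -0.0042 0 0;0 0 -0.05 0' 65| sed -n '2p'
python3 -m crank '0 0 -0.07 0;0 0 -0.07 0;0 0 -0.06 0;0 0 -0.04 0;0 0 0 0' | sed -n '2p;5p'
python3 -m crank '0 0 0 0;0 0 0 0;0 0 0 0;0 0 0 0;0 0 0 0' | sed -n '2p;4p'
python3 -c "
from h import *
to(*w(-.095),.0265,4.9)"
```

```text
tool_pos: [0.5176, -0.0216, 0.1782]
tool_pos: [0.5126, -0.0202, 0.0475]
opening: 0.0558
tool_pos: [0.5181, -0.0211, 0.0547]
contact_force: [-0.2, -0.7, 0.8]
t21.9 at [518.1 -21.1  54.7] yaw 4.9 stand [-93.7  -0.2] | units [-0.0026  0.0003 -0.0564] turn 0.0002 minrows 1.0
```

```bash
python3 -m crank '-0.0026 0 -0.03 0;0 0 -0.026 0;0 0 0 0;0 0 0 0;0 0 0 0' | sed -n '2p;4p'
python3 -m crank '0 0 0 0;0 0 0 0;0 0 0 0;0 0 0 0;0 0 0 0' 0 100| sed -n '2p;4,6p'
python3 -m crank '-0.04 -0.0034 0.001 0;-0.04 -0.0034 0 0;-0.04 -0.0034 0 0;-0.04 -0.0034 0 0;-0.04 -0.0034 0 0'| sed -n '2p;4,6p'
python3 -m crank '0 0 0.04 0;0 0 0.06 0;0 0 0.06 0;0 0 0.06 0;0 0 0 0'| sed -n '2p;4,6p'
python3 -c "
from h import *
T=[ray('top',u*.64,v*.64,.016)*1000 for u,v in((585,283),(690,278),(707,384),(598,387))];print(np.round(T,0)[:,:2].tolist(),np.mean(T,0))
to(.44,-.475,.15,4)"
```

```text
tool_pos: [0.5163, -0.0211, 0.026]
contact_force: [-0.4, 0.3, -0.5]
tool_pos: [0.5164, -0.021, 0.0266]
contact_force: [-2.3, -0.1, 7.0]
opening: 0.0248
grip_force: 98.1
tool_pos: [0.4163, -0.0297, 0.0266]
contact_force: [3.0, -0.2, 2.3]
opening: 0.0239
grip_force: 99.4
tool_pos: [0.4194, -0.0304, 0.1424]
contact_force: [2.1, -0.5, -1.4]
opening: 0.024
grip_force: 98.9
[[571.0, -330.0], [572.0, -522.0], [380.0, -521.0], [383.0, -331.0]] [ 476.46038421 -425.8749338    16.        ]
t23.5 at [419.4 -30.4 142.4] yaw 4.9 stand [-192.9   -1. ] | units [ 0.0413 -0.8892  0.0153] turn -0.0097 minrows 11.0
```

```bash
python3 -m crank '0.003 -0.0743 0 -0.0045;0.003 -0.0743 0 -0.0045;0.003 -0.0743 0 -0.0045;0.003 -0.0743 0 -0.0045;0.003 -0.0743 0 -0.0045' | sed -n '2p;6p'
python3 -m crank '0.003 -0.0743 0 -0.0045;0.003 -0.0743 0 -0.0045;0.003 -0.0743 0 -0.0045;0.003 -0.0743 0 -0.0045;0.003 -0.0743 0 -0.0045' | sed -n '2p;6p'
python3 -m crank '0.003 -0.0743 0 -0.0045;0.002 -0.0743 0 -0.0045;0 0 0 0;0 0 0 0;0 0 0 0' | sed -n '2p;6p'
python3 -m crank '0 0 -0.06 0;0 0 -0.06 0;0 0 -0.06 0;0 0 0 0;0 0 0 0' | sed -n '2p;6p'
python3 -m crank '0 0 0 0;0 0 0 0;0 0 0 0;0 0 0 0;0 0 0 0' | sed -n '2p;6p'
python3 -c "
from h import *
to(.437,-.476,.011,0)"
```

```text
tool_pos: [0.4222, -0.2164, 0.1342]
grip_force: 99.1
tool_pos: [0.4297, -0.4022, 0.1337]
grip_force: 99.1
tool_pos: [0.4325, -0.4743, 0.1337]
grip_force: 99.3
tool_pos: [0.4321, -0.4721, 0.043]
grip_force: 99.3
tool_pos: [0.4337, -0.476, 0.047]
grip_force: 99.4
t25.6 at [ 433.7 -476.    47. ] yaw 0.0 stand [-216.7 -446.2] | units [ 0.0066 -0.0001 -0.0721] turn -0.0002 minrows 1.0
```

```bash
python3 -m crank '0.0066 0 -0.02 0;0 0 -0.02 0;0 0 -0.02 0;0 0 -0.01 0;0 0 0 0' | sed -n '2p;4p;6p'
python3 -m crank '0 0 0 0;0 0 0 0;0 0 0 0;0 0 0 0;0 0 0 0' | sed -n '2p;4p;6p'
python3 -m crank '0 0 0 0;0 0 0 0;0 0 0 0;0 0 0 0;0 0 0 0' 50| sed -n '2p;5p'
python3 -m crank '0 0 0.04 0;0 0 0.07 0;0 0 0.07 0;0 0 0.07 0;0 0.05 0 0'| sed -n '2p;5p'
python3 -m crank '0 0.08 0 0;0 0.08 0 0;0 0.08 0 0;0 0.08 0 0;0 0.08 0 0'| sed -n '2p;5p'
python3 - <<'E'
from h import *
im,d=snap('top'); hsv=cv2.cvtColor(im,cv2.COLOR_RGB2HSV).astype(int);H,S,V=hsv[...,0],hsv[...,1],hsv[...,2]
m=(H>17)&(H<27)&(S>130)&(V>150)
show('top',m,d,im,amin=250,zp=.012)
to(.485,.422,.15,-2.3)
a=ctrl.get_image('wrist')[0]
cv2.imwrite('pics/t7.png',np.vstack([cv2.resize(im[130:270,90:480,::-1],(780,280)),cv2.resize(a[...,::-1],(780,320))]))
E
```

```text
tool_pos: [0.4362, -0.4749, 0.0106]
contact_force: [-2.6, 3.9, 6.5]
grip_force: 100.5
tool_pos: [0.4362, -0.4749, 0.0106]
contact_force: [-2.5, 4.1, 5.7]
grip_force: 100.4
tool_pos: [0.4365, -0.4753, 0.0103]
opening: 0.0426
tool_pos: [0.4394, -0.4572, 0.1458]
opening: 0.0424
tool_pos: [0.4361, -0.2486, 0.1355]
opening: 0.0424
  px 195,143 n295 z11 [711.1 178.9] [132.1  31.8] -56.8
  px 320,202 n305 z10 [ 516.5 -185.6] [211.2  74.8] -4.64
  px 327,205 n545 z4 [ 511.4 -189.7] [176.3  27.1] 3.51
  px 118,214 n514 z12 [512.7 396.7] [139.3  32. ] -1.94
t27.7 at [ 435.7 -242.3  134.4] yaw 0.2 stand [-194.8 -213.5] | units [0.0987 1.3285 0.0313] turn -0.0278 minrows 16.0
```

View pics/t7.png

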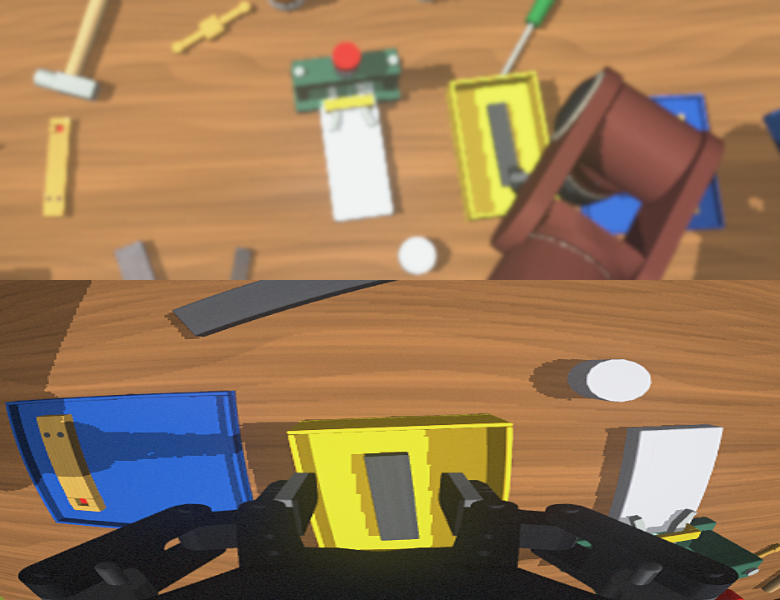

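Slab 1 lies flat in the tray ((70,465) in the lower view). The second slab has been knocked to (513,397) mm, yaw -1.9°. Fetching it.

```bash
python3 -m crank '0.0037 0.064 0.002 -0.0012;0.0037 0.064 0.002 -0.0012;0.0037 0.064 0.002 -0.0012;0.0037 0.064 0.002 -0.0012;0.0037 0.064 0 -0.0012' 65| sed -n '2p'
python3 -m crank '0.0037 0.064 0 -0.0012;0.0037 0.064 0 -0.0012;0.0037 0.064 0 -0.0012;0.0037 0.064 0 -0.0012;0.0037 0.064 0 -0.0012'| sed -n '2p'
python3 -m crank '0.0037 0.064 0 -0.0012;0.0037 0.064 0 -0.0012;0.0037 0.064 0 -0.0012;0.0037 0.064 0 -0.0012;0.0037 0.064 0 -0.0012'| sed -n '2p'
python3 -m crank '0.0037 0.064 0 -0.0012;0.0037 0.064 0 -0.0012;0.0037 0.064 0 -0.0012;0.0037 0.064 0 -0.0012;0.0037 0.064 0 -0.0012'| sed -n '2p'
python3 -m crank '0 0 -0.06 0;0 0 -0.06 0;0 0 -0.04 0;0 0 0 0;0 0 0 0'| sed -n '2p'
python3 -m crank '0 0 0 0;0 0 0 0;0 0 0 0;0 0 0 0;0 0 0 0'| sed -n '2p'
python3 -c "
from h import *
to(.4727,.398,.0055,-1.9)"
```

```text
tool_pos: [0.446, -0.0895, 0.1401]
tool_pos: [0.4553, 0.0709, 0.1399]
tool_pos: [0.4647, 0.2312, 0.1397]
tool_pos: [0.474, 0.3912, 0.1394]
tool_pos: [0.473, 0.389, 0.0581]
tool_pos: [0.474, 0.39, 0.0607]
t30.3 at [474.  390.   60.7] yaw -2.2 stand [-102.5  413.2] | units [-0.0027  0.0159 -0.1104] turn 0.0028 minrows 2.0
```

```bash
python3 -m crank '-0.0027 0.0159 0 0.0028;0 0 -0.04 0;0 0 -0.04 0;0 0 -0.03 0;0 0 0 0'| sed -n '2p'
python3 -m crank '0 0 0 0;0 0 0 0;0 0 0 0;0 0 0 0;0 0 0 0'| sed -n '2p;4p'
python3 -m crank '0 0 0 0;0 0 0 0;0 0 0 0;0 0 0 0;0 0 0 0' 0 100| sed -n '2p;4,6p'
python3 -m crank '0 0 0.04 0;0 0 0.05 0;0 0 0.06 0;0 0 0 0;0 0 0 0' | sed -n '2,6p'
python3 -c "
from h import *
to(*w(-.195),.08,4.9)"
```

```text
tool_pos: [0.4694, 0.3965, 0.0007]
tool_pos: [0.4728, 0.3982, 0.0057]
contact_force: [-0.0, 1.5, -0.9]
tool_pos: [0.4725, 0.3981, 0.0055]
contact_force: [-1.7, -0.7, 4.7]
opening: 0.0248
grip_force: 98.5
tool_pos: [0.4728, 0.3981, 0.0806]
tool_rot: [0.052, 3.139, 0.002]
contact_force: [-0.3, 0.4, -4.1]
opening: 0.0241
grip_force: 99.1
t31.9 at [472.8 398.1  80.6] yaw -1.9 stand [-103.   421.4] | units [-0.1113 -0.8554 -0.0013] turn 0.0755 minrows 11.0
```

```bash
python3 -m crank '-0.0093 -0.0713 0 0.0063;-0.0093 -0.0713 0 0.0063;-0.0093 -0.0713 0 0.0063;-0.0093 -0.0713 0 0.0063;-0.0093 -0.0713 0 0.0063' | sed -n '2p;6p'
python3 -m crank '-0.0093 -0.0713 0 0.0063;-0.0093 -0.0713 0 0.0063;-0.0093 -0.0713 0 0.0063;-0.0093 -0.0713 0 0.0063;-0.0093 -0.0713 0 0.0063' | sed -n '2p;6p'
python3 -m crank '-0.0093 -0.0713 0 0.0063;-0.0093 -0.0713 0 0.0063;0 0 0 0;0 0 0 0;0 0 0 0' | sed -n '2p;6p'
python3 -m crank '0 0 0 0;0 0 0 0;0 0 0 0;0 0 0 0;0 0 0 0' | sed -n '2,6p'
python3 -c "
from h import *
to(*w(-.195),.027,4.9)
a=ctrl.get_image('wrist')[0];b=ctrl.get_image('side')[0]
cv2.imwrite('pics/w8.png',np.hstack([a,cv2.resize(b[150:270,180:330],(288,384))])[...,::-1])"
```

```text
tool_pos: [0.446, 0.2172, 0.0761]
grip_force: 99.4
tool_pos: [0.4227, 0.0398, 0.0765]
grip_force: 99.4
tool_pos: [0.4148, -0.0297, 0.0775]
grip_force: 99.6
tool_pos: [0.4164, -0.0295, 0.0795]
tool_rot: [0.137, -3.139, -0.0]
contact_force: [0.2, 0.9, -4.1]
opening: 0.0245
grip_force: 99.6
t33.6 at [416.4 -29.5  79.5] yaw 5.0 stand [-1.958e+02  1.000e-01] | units [ 1.60e-03 -1.00e-04 -1.05e-01] turn -0.001 minrows 2.0
```

View pics/w8.png

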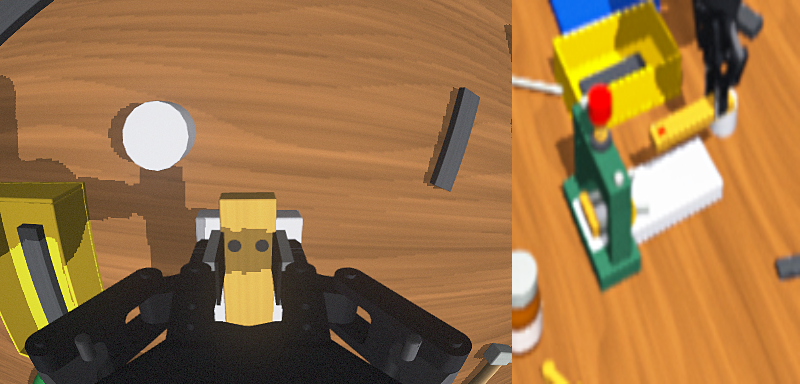

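Slab 2 is held straight, in line with the bed, dots at the tail. Lowering and sliding it in.

```bash
python3 -m crank '0 0 -0.04 0;0 0 -0.04 0;0 0 -0.025 0;0 0 0 0;0 0 0 0' | sed -n '2p;4p'
python3 -m crank '0 0 0 0;0 0 0 0;0 0 0 0;0 0 0 0;0 0 0 0' | sed -n '2p;4p'
python3 -m crank '0 0 0 0;0.03 0.0027 0 0;0.03 0.0027 0 0;0.02 0.0018 0 0;0 0 0 0' | sed -n '2p;4p;6p'
python3 -m crank '0.02 0.0018 0 0;0.02 0.0018 0 0;0.02 0.0018 0 0;0 0 0 0;0 0 0 0' | sed -n '2p;4p;6p'
python3 -c "
from h import *
to(*w(-.095),.027,4.9)"
```

```text
tool_pos: [0.4165, -0.0301, 0.027]
contact_force: [-0.4, -0.3, -3.1]
tool_pos: [0.4164, -0.0301, 0.0272]
contact_force: [-0.3, 1.1, -3.0]
tool_pos: [0.4583, -0.0267, 0.0277]
contact_force: [0.4, 0.4, -3.4]
grip_force: 99.7
tool_pos: [0.4863, -0.0238, 0.027]
contact_force: [0.4, 0.5, -3.5]
grip_force: 99.7
t35.4 at [486.3 -23.8  27. ] yaw 4.9 stand [-125.7   -0.2] | units [0.0612 0.0056 0.    ] turn -0.0003 minrows 1.0
```

```bash
python3 -m crank '0.02 0.0018 0 0;0.02 0.0018 0 0;0.01 0.0009 0 0;0 0 0 0;0 0 0 0' | sed -n '2p;4p;6p'
python3 -m crank '0.006 0.0005 0 0;0.006 0.0005 0 0;0.006 0.0005 0 0;0 0 0 0;0 0 0 0' | sed -n '2p;4p;6p'
python3 -m crank '0.004 0.0003 0 0;0.004 0.0003 0 0;0 0 0 0;0 0 0 0;0 0 0 0' | sed -n '2p;4p;6p'
python3 -c "
from h import *
to(*w(-.095),.027,4.9)"
```

```text
tool_pos: [0.5116, -0.0215, 0.027]
contact_force: [-0.7, 0.1, -2.8]
grip_force: 99.7
tool_pos: [0.5163, -0.0207, 0.0255]
contact_force: [-12.0, -1.9, 2.0]
grip_force: 100.4
tool_pos: [0.5164, -0.0207, 0.0255]
contact_force: [-26.2, -2.2, 15.7]
grip_force: 102.0
t36.6 at [516.4 -20.7  25.5] yaw 5.0 stand [-95.4   0.4] | units [ 0.0009 -0.0006  0.0031] turn -0.0006 minrows 1.0
```

```bash
python3 -m crank '-0.01 -0.0008 0 0;0 0 0 0;0 0 0 0;0 0 0 0;0 0 0 0' 60 | sed -n '2p;4,5p'
python3 -m crank '0 0 0.06 0;0 0 0.08 0;0 0 0.08 0;0 0 0.08 0;0 0 0.06 0' | sed -n '2p'
python3 -m crank '0.04 0.0034 0 0;0.05 0.004 0 0;0.05 0.0043 0 0;0.05 0.0043 0 0;0 0 0 0' 0| sed -n '2p;5p'
python3 -m crank '0 0 0 0;0 0 0 0;0 0 0 0;0 0 0 0;0 0 0 0'| sed -n '2p;5p'
python3 -c "
from h import *
to(*w(0),.16,4.9)
im,d=ctrl.get_image('side');cv2.imwrite('pics/s9.png',cv2.resize(im[170:270,190:330],(700,500))[...,::-1])"
```

```text
tool_pos: [0.5205, -0.021, 0.0279]
contact_force: [-0.4, 0.2, 0.6]
opening: 0.0513
tool_pos: [0.5207, -0.021, 0.2115]
tool_pos: [0.6177, -0.0127, 0.2069]
opening: -0.0003
tool_pos: [0.6138, -0.013, 0.2073]
opening: 0.0001
t38.3 at [613.8 -13.  207.3] yaw 4.9 stand [ 2.3 -0.3] | units [-0.0046  0.0001 -0.0946] turn -0.0 minrows 2.0
```

View pics/s9.png

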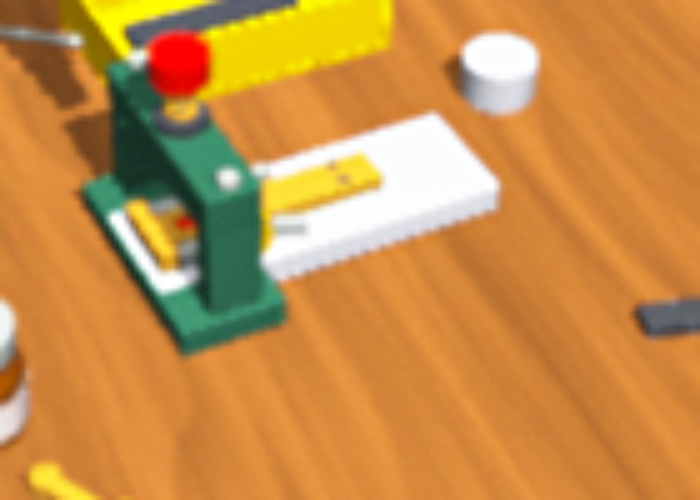

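Same home picture as for slab 1, with the tail at (370,170) and the spot at (185,225). Pressing.

```bash
python3 -m crank '-0.005 0 -0.04 0;0 0 -0.04 0;0 0 -0.01 0;0 0 0 0;0 0 0 0' 0| sed -n '2p;4p'
python3 -m crank '0 0 -0.006 0;0 0 -0.006 0;0 0 -0.006 0;0 0 -0.006 0;0 0 0 0' | sed -n '2p;4p'
python3 -m crank '0 0 -0.006 0;0 0 -0.006 0;0 0 -0.006 0;0 0 0 0;0 0 0 0' | sed -n '2p;4p'
python3 -m crank '0 0 -0.004 0;0 0 -0.003 0;0 0 -0.004 0;0 0 -0.004 0;0 0 0 0' | sed -n '2p;4p'
python3 -m crank '0 0 0.04 0;0 0 0.05 0;0 0 0.04 0;0 0 0 0;0 0 0 0'| sed -n '2p;4p'
python3 -m crank '-0.0476 -0.0042 0 0;-0.0476 -0.0042 0 0;-0.0476 -0.0042 0 0;-0.0476 -0.0042 0 0;0 0 -0.05 0' 65| sed -n '2p'
python3 -m crank '0 0 -0.07 0;0 0 -0.07 0;0 0 -0.06 0;0 0 -0.04 0;0 0 0 0' | sed -n '2p;5p'
python3 -m crank '0 0 0 0;0 0 0 0;0 0 0 0;0 0 0 0;0 0 0 0' | sed -n '2p;4p'
python3 -c "
from h import *
to(*w(-.095),.0265,4.9)"
```

```text
tool_pos: [0.6118, -0.0129, 0.1623]
contact_force: [-0.4, 1.0, 0.9]
tool_pos: [0.6127, -0.0131, 0.1535]
contact_force: [-6.7, 0.8, 15.2]
tool_pos: [0.6127, -0.0132, 0.1438]
contact_force: [-2.8, 0.1, 8.4]
tool_pos: [0.6128, -0.0132, 0.1399]
contact_force: [-11.7, 0.7, 23.2]
tool_pos: [0.6129, -0.013, 0.2004]
contact_force: [-0.7, 0.5, 0.1]
tool_pos: [0.5162, -0.0217, 0.1765]
tool_pos: [0.5108, -0.0203, 0.0462]
opening: 0.0553
tool_pos: [0.5177, -0.0215, 0.0551]
contact_force: [-0.5, 0.3, 0.3]
t41.7 at [517.7 -21.5  55.1] yaw 4.9 stand [-94.2  -0.6] | units [-0.0018  0.001  -0.0572] turn -0.0002 minrows 1.0
```

Punched to the bottom (z=140 mm, 23 N). Gripping, drawing out and carrying to the tray.

```bash
python3 -m crank '-0.0018 0.001 -0.03 0;0 0 -0.0265 0;0 0 0 0;0 0 0 0;0 0 0 0' | sed -n '2p;4p'
python3 -m crank '0 0 0 0;0 0 0 0;0 0 0 0;0 0 0 0;0 0 0 0' 0 100| sed -n '2p;4,6p'
python3 -m crank '-0.04 -0.0034 0.001 0;-0.04 -0.0034 0 0;-0.04 -0.0034 0 0;-0.04 -0.0034 0 0;-0.04 -0.0034 0 0'| sed -n '2p;4,6p'
python3 -m crank '0 0 0.04 0;0 0 0.06 0;0 0 0.06 0;0 0 0.06 0;0 0 0 0'| sed -n '2p;4,6p'
python3 -m crank '0 0 0 0;0 0 0 0;0 0 0 0;0 0 0 0;0 0 0 0'| sed -n '2p;4,6p'
python3 -c "
from h import *
to(.437,-.425,.14,0)
a=ctrl.get_image('side')[0];b=ctrl.get_image('wrist')[0]
cv2.imwrite('pics/w10.png',np.hstack([b,cv2.resize(a[130:270,180:330],(288,384))])[...,::-1])"
```

```text
tool_pos: [0.5164, -0.0209, 0.0262]
contact_force: [-0.0, -0.3, 0.1]
tool_pos: [0.5165, -0.0209, 0.0268]
contact_force: [-2.0, 1.0, 5.8]
opening: 0.024
grip_force: 98.1
tool_pos: [0.4164, -0.0296, 0.0268]
contact_force: [2.5, 1.3, 3.4]
opening: 0.0242
grip_force: 99.5
tool_pos: [0.4193, -0.0302, 0.1423]
contact_force: [0.8, -1.0, -1.1]
opening: 0.0236
grip_force: 99.0
tool_pos: [0.4146, -0.029, 0.1338]
contact_force: [0.1, -0.5, -4.0]
opening: 0.0239
grip_force: 98.9
t43.8 at [414.6 -29.  133.8] yaw 4.9 stand [-197.6    0.8] | units [ 0.0449 -0.7919  0.0124] turn -0.0546 minrows 10.0
```

View pics/w10.png

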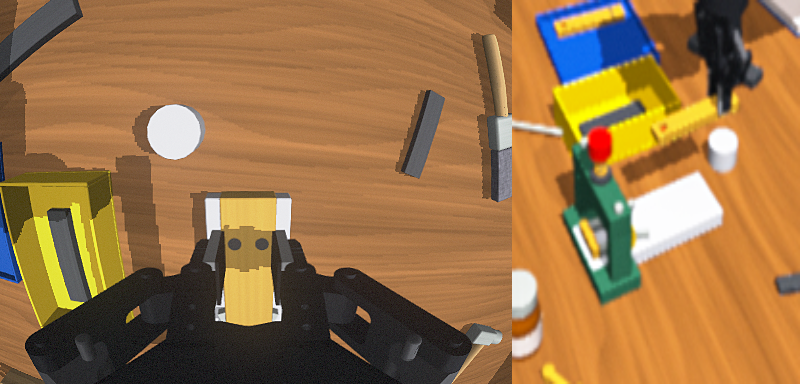

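```bash
python3 -m crank '0.0037 -0.0627 0 -0.0045;0.0037 -0.0627 0 -0.0045;0.0037 -0.0627 0 -0.0045;0.0037 -0.0627 0 -0.0045;0.0037 -0.0627 0 -0.0045' | sed -n '2p;6p'
python3 -m crank '0.0037 -0.0627 0 -0.0045;0.0037 -0.0627 0 -0.0045;0.0037 -0.0627 0 -0.0045;0.0037 -0.0627 0 -0.0045;0.0037 -0.0627 0 -0.0045' | sed -n '2p;6p'
python3 -m crank '0.0037 -0.0627 0 -0.0045;0.0037 -0.0627 0 -0.0045;0 0 0 0;0 0 0 0;0 0 0 0' | sed -n '2p;6p'
python3 -m crank '0 0 -0.06 0;0 0 -0.06 0;0 0 -0.06 0;0 0 0 0;0 0 0 0' | sed -n '2p;6p'
python3 -m crank '0 0 0 0;0 0 0 0;0 0 0 0;0 0 0 0;0 0 0 0' | sed -n '2p;6p'
python3 -c "
from h import *
to(.437,-.405,.011,0)"
```

```text
tool_pos: [0.4248, -0.1875, 0.1355]
grip_force: 99.2
tool_pos: [0.434, -0.3444, 0.1351]
grip_force: 99.2
tool_pos: [0.4376, -0.405, 0.1349]
grip_force: 99.4
tool_pos: [0.4367, -0.4028, 0.0436]
grip_force: 99.5
tool_pos: [0.4385, -0.4062, 0.0472]
grip_force: 99.5
t46.0 at [ 438.5 -406.2   47.2] yaw 0.1 stand [-206.  -377.1] | units [-0.003   0.0023 -0.0723] turn -0.0006 minrows 1.0
```

```bash
python3 -m crank '-0.003 0.002 -0.02 0;0 0 -0.02 0;0 0 -0.02 0;0 0 -0.01 0;0 0 0 0' | sed -n '2p;4p;6p'
python3 -m crank '0 0 0 0;0 0 0 0;0 0 0 0;0 0 0 0;0 0 0 0' | sed -n '2p;4p;6p'
python3 -m crank '0 0 0 0;0 0 0 0;0 0 0 0;0 0 0 0;0 0 0 0' 50| sed -n '2p;5p'
python3 -m crank '0 0 0.04 0;0 0 0.07 0;0 0 0.07 0;0 0 0.07 0;0 0.05 0.05 0'| sed -n '2p;5p'
python3 -m crank '-0.01 0.08 0 0;-0.01 0.08 0 0;-0.01 0.08 0 0;-0.01 0.08 0 0;-0.01 0.08 0 0'| sed -n '2p;5p'
python3 -m crank '-0.01 0.08 0 0;-0.01 0.08 0 0;-0.01 0.08 0 0;-0.01 0.08 0 0;-0.01 0.08 0 0'| sed -n '2p;5p'
python3 -m crank '0 0.08 0 0;0 0.08 0 0;0 0.08 0 0;0 0 0 0;0 0 0 0'| sed -n '2p;5p'
python3 - <<'E'
from h import *
im,d=snap('top'); o=ctrl.get_obs(); print(o['t'],o['tool_pos'])
s=ctrl.get_image('side')[0]; cv2.imwrite('pics/t11.png',np.vstack([cv2.resize(im[80:280,60:480,::-1],(630,300)),cv2.resize(s[110:230,150:360,::-1],(525,300))[:, :525] if 0 else cv2.resize(s[110:230,150:402,::-1],(630,300))]))
E
```

```text
tool_pos: [0.4361, -0.4042, 0.0109]
contact_force: [-3.4, 3.8, 5.3]
grip_force: 100.8
tool_pos: [0.4361, -0.4042, 0.0109]
contact_force: [-2.6, 3.3, 4.0]
grip_force: 100.7
tool_pos: [0.4365, -0.4046, 0.0107]
opening: 0.0426
tool_pos: [0.4372, -0.3831, 0.1651]
opening: 0.0425
tool_pos: [0.4109, -0.1779, 0.1608]
opening: 0.0423
tool_pos: [0.3859, 0.0221, 0.161]
opening: 0.043
tool_pos: [0.3859, 0.1425, 0.1608]
opening: 0.0424
48.9167 [0.38616969 0.14112513 0.16072855]
```

View pics/t11.png

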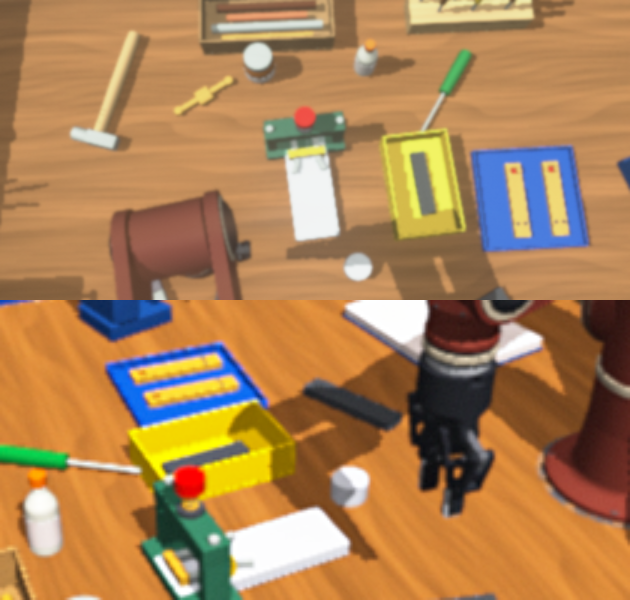

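Both slabs lie flat in the tray with darkened, sunk spots at (515,170) and (553,168). The offcut is in the bin at (423,183), the punch is up, and nothing else has moved. Neither this view nor the earlier ones show a third slab.

```bash
python3 -c "
from station import ctrl
print(ctrl.finish_job())"
```

```text
the job is handed in; nothing more can be done
None
```

I handed the job in at about 49 s: the offcut is in the yellow bin, both slabs on the bench (I saw no third) were punched to the bottom and laid flat in the blue tray, and the hand-in gave no verdict.

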